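# Set out the filtering tray

## Robot

A 7-joint arm with a two-finger parallel gripper is mounted at the origin on a cart in front of the work surface, level with it; the furniture and walls round the work are solid. World frame = base frame: x ahead of the robot, y to its left, z up, the work surface at z = 0. Lengths are in mm, angles in rad, forces in N, time in s.
With the tool pointing down it reaches from about 425 to 950 mm from the base axis. Payload 4.7 kg.
Tool frame: the origin (TCP) lies on the centre line of the jaws, within the pads' length; the fingertips stand 17 mm ahead of it and the grasp point (between the pads) lies 2 mm behind it; z points along the fingers, y is the line along which they close (so a half turn about z gives the same grasp; the last joint's range is limited). The gripper opens to 87 mm and grips with 3 to 60 N. Pads are 19 mm wide; open, the fingers measure 117 mm over their backs; the gripper's body (75 mm by 190 mm) begins 51 mm behind the grasp point.
Start: joints at [-1.352, 0.469, -0.049, 1.532, 0.024, 1.141, -0.082], TCP at [165.516, 654.41, 239.573] pointing down, gripper open.
Joint ranges: [-2.59, 2.59], [-0.33, 1.99], [-1.39, 1.29], [0.1, 2.45], [-1.04, 4.18], [0.21, 1.99], [-2.66, 2.66]. Speed limits (rad/s): [2.57, 2.57, 3.14, 3.14, 3.14, 3.14, 3.14].

## Interface

Orientations are given as a unit quaternion [x, y, z, w].
In Python, from cell import move_ptp, move_straight, movej, command_gripper, wait, solve_ik, get_obs, grab_frame, camera_model, MotionError, job_done, spot_in gives the robot as it stands. Calls block until the motion is done:
- move_ptp(position, orientation): joint-space move of the TCP to a pose.
- move_straight(position, rot=None, rate=150): straight line of the TCP; rot=None keeps the orientation; rate is the mean speed in mm/s.
- movej(angles): joint-space move.
- command_gripper(opening, newtons=None): finger opening in mm; newtons is the grip in N (None keeps the last); returns when the fingers have stopped.
- wait(seconds).
- solve_ik(position, orientation): joint angles nearest the present ones, or None.
- get_obs(): the state.
- grab_frame(name): name is "side" or "top"; returns the picture (480x640x3 uint8, red, green, blue); there is no depth.
- camera_model(name): a dict with "camera_matrix" (3x3 intrinsics, pixels), "position" and "rotation" of the camera in the world. Camera axes: x right, y up, looking along -z (the intrinsics and any distortion apply to the point x, -y, -z); pixel columns grow to the right and rows downward; lengths in mm; the calibration is good to about 2 mm. A picture is of the moment at which its call begins. camera_model takes no time and is no camera call.
A pose or a line that the arm cannot do raises MotionError and nothing moves.
- job_done(): hands the job in; it is judged then, once.
Trained networks look in the newest picture that a camera, given by its name, has taken for a name from the list of things; names that differ only in an ending like _2 or _b are one class to them, and where a whole thing is asked for, a point or a joint stands for the part that bears it (a point fixed in the world has none). Each returns a list of dicts, best first, with "score" (0 to 1); they miss things now and then, are a little off and sometimes report something else, mostly with a low value. They report only what shows in the picture. A call takes as long as a camera call. They do not tell look-alikes from the thing itself.
- spot_in(camera, target): "location" ([x, y, z] in mm, in world coordinates, good to about 4 mm: the middle of the surface that is visible of it).
The state is a dict: "t": time; "joint_pos": joint angles; "joint_velocities": joint speeds; "tau": joint torques, N m; "eef_pos": TCP position; "orientation": TCP orientation; "contact_force": force on the tool from outside, world axes, zero at the start; "torque": the same for the moment, N m; "opening": finger opening in mm; "grasp_force": force on a finger pad.
Only numpy, scipy, OpenCV 4.12 (cv2) and the standard library are available. Lean on these libraries where they do the work, as an engineer would, in place of code of your own. Each camera call takes 0.05 s, during which the arm holds its last target. There are 200 camera calls.

## Task

On the tray, move the filter cap from the square pad to the bare floor halfway between the pads, centre the petri dish on the round pad with the dropper bottle standing in its middle, and the beaker on the square pad. Stand the sample bottle on the tray floor directly behind the filter cap, towards the raised back rail, with a gap of about 3 cm. Keep both bottles upright throughout and leave the low plain cap and the measuring cylinder where they are.

Things in the scene. Friction and masses are not known exactly. Their poses are not given: they have to be found in the camera images.
- tray: Shallow steel tray, fixed, turned up to 0.2 rad. Origin: the point halfway between the two pads' centres, at bench height (tray's underside). x points to the back rail (away from the robot), y left along the row of pads. Floor top at z = 4 mm, reaching x = -70 to 140, y = -150 to 150 mm; front and side rims 8 mm high, back rail at x = 140 mm 22 mm high.
- round_pad: Round flat black rubber pad, 80 mm diameter, 6 mm thick, fixed on the tray floor at the left or the right end of the row, its centre 95 mm from the tray's origin along the tray's y. Origin at the centre of its underside, z up.
- square_pad: Square flat black rubber pad, 80 x 80 x 6 mm, fixed on the tray floor 95 mm from the tray's origin, at the other end of the row. Origin at the centre of its underside, z up. At the start the filter cap stands on it.
- filter_cap: White ribbed screw cap with a round filter opening in its top: 50 mm diameter and 34 mm high, with a narrower 43 mm neck above to 44 mm. Starts on the square pad. 28 g. Origin at the centre of its underside, z up.
- dish: Shallow round white petri dish, 60 mm over the rim (56 to 58 mm where the fingers hold it), 14 mm high. 18 g. Origin at the centre of its underside, z up. Its membrane is solid: what stands in the dish stands 12 mm above the dish's underside. Starts on the bench, left or right of the tray.
- dropper_bottle: Small amber bottle with a black dropper top, 33 mm diameter, 94 mm high; the straight body to hold reaches up to 55 mm. 40 g. Origin at the centre of its underside, z up. Starts on the bench, left or right of the tray.
- glass_beaker: Clear glass beaker, open, 59 mm diameter at the rim, 56 mm at the foot, 71 mm high, no handle. 55 g; hold it from outside. Origin at the centre of its underside, z up. Starts on the bench, left or right of the tray.
- sample_bottle: Round sample bottle with screw cap, 49 mm diameter, 98 mm high; the straight body to hold reaches up to about 65 mm. 110 g. Origin at the centre of its underside, z up. Starts on the bench, left or right of the tray.
- plain_cap: Bystander: low white ribbed cap with a closed flat top, 50 mm diameter, 34 mm high, on the bench to one side behind the work. Not to be moved. Origin at the centre of its underside, z up.
- cylinder: Bystander: measuring cylinder, a 28 mm clear tube 165 mm high on a blue 59 x 68 mm foot, on the bench to one side behind the work. Not to be moved. Origin at the centre of its underside, z up.
Not all that is in view belongs to the job. Several things have the shape of the dish; the one meant has the colours described above.

How it is judged (in metres and radians):
At the end, for the whole second after the job is handed in: Dish, beaker within 12 mm of their pads' centres, dropper within 12 mm of dish's; cap on tray floor within 15 mm of mid-point; bottle behind it, axes 65-95 mm apart, within 20 mm of tray's middle line. All upright (0.1 rad), at rest; plain cap and cylinder moved under 30 mm, cylinder upright (horizontal distance between dish and round_pad below 0.012 m and z of dish in the frame of round_pad between 0.003 and 0.009 m and horizontal distance between dropper_bottle and dish below 0.012 m and z of dropper_bottle in the frame of dish between 0.008 and 0.016 m and horizontal distance between glass_beaker and square_pad below 0.012 m and z of glass_beaker in the frame of square_pad between 0.003 and 0.009 m and horizontal distance between filter_cap and tray below 0.015 m and z of filter_cap in the frame of tray between 0.001 and 0.007 m and horizontal distance between sample_bottle and filter_cap between 0.065 and 0.095 m and y of sample_bottle in the frame of tray between -0.02 and 0.02 m and x of sample_bottle in the frame of tray above 0.05 m and z of sample_bottle in the frame of tray between 0.001 and 0.007 m and angle between each of filter_cap, dish, dropper_bottle, glass_beaker, sample_bottle, cylinder's own z axis and vertical below 0.1 rad and linear speed of each of filter_cap, dish, dropper_bottle, glass_beaker, sample_bottle below 0.02 m/s and distance of each of plain_cap, cylinder from where it was at the start of the episode below 0.03 m); the robot touches nothing.
It fails at once if the dropper bottle is tipped more than 0.6 rad (angle between dropper_bottle's own z axis and vertical above 0.6 rad).
It fails at once if the sample bottle is tipped more than 0.6 rad (angle between sample_bottle's own z axis and vertical above 0.6 rad).
It fails at once if the plain cap is moved more than 30 mm (distance of plain_cap from where it was at the start of the episode above 0.03 m).
It fails at once if the measuring cylinder is moved more than 30 mm (distance of cylinder from where it was at the start of the episode above 0.03 m).
It also fails if it takes over 138 s, if anything falls off the work surface, if the arm or the gripper's body presses on something with over 40 N, if the wrist force passes 120 N, or if a joint passes its speed limit or range.

## Working session

There is one attempt and no reset: what is moved stays moved. The work goes in short steps, each a Python script; the robot and the scene stay as the last script left them, time stands still between calls to the robot, and variables do not carry over. Pictures are saved under pics/ and viewed, at most 14 in all, crops included, and the job is handed in when it is done.

```bash
ls; mkdir -p pics
python3 - <<'E'
from cell import *
import cv2
o=get_obs();print(o['t'],o['orientation'],o['opening'])
for c in('top','side'):
    im=grab_frame(c);cv2.imwrite(f'pics/{c}0.png',im[:,:,::-1])
    m=camera_model(c);print(c,m)
    for n in ['tray','round_pad','square_pad','filter_cap','dish','dropper_bottle','glass_beaker','sample_bottle','plain_cap','cylinder']:
        print(n,[([round(float(v)) for v in d['location']],round(d['score'],2)) for d in spot_in(c,n)[:4]])
E
```

```text
pics
0.0 [ 1.23561061e-01  9.92336483e-01 -9.80281543e-04 -8.64639289e-05] 87.23126865567984
top {'camera_matrix': array([[458.48336399,   0.        , 318.40095587],
       [  0.        , 458.48336399, 235.90969904],
       [  0.        ,   0.        ,   1.        ]]), 'position': array([ 441.49809276,    6.82574693, 1031.19853915]), 'rotation': array([ 0.02619873, -0.03688038, -0.69830202,  0.71437228])}
tray [([627, -3, 4], 0.94)]
round_pad [([554, -89, 9], 0.86)]
square_pad [([576, 103, 10], 0.55)]
filter_cap [([572, 90, 51], 0.68)]
dish [([421, 176, 17], 0.97), ([381, 396, 15], 0.83), ([424, 292, 18], 0.77), ([535, 240, 16], 0.71)]
dropper_bottle [([501, 381, 47], 0.63), ([624, -282, 51], 0.26)]
glass_beaker [([507, -381, 36], 0.84)]
sample_bottle [([435, -272, 72], 0.9), ([507, -379, 34], 0.32), ([554, -90, 10], 0.17)]
plain_cap [([619, 278, 34], 0.68)]
cylinder [([624, -281, 49], 0.76)]
side {'camera_matrix': array([[520.12622047,   0.        , 327.80623898],
       [  0.        , 520.12622047, 241.90619346],
       [  0.        ,   0.        ,   1.        ]]), 'position': array([ 413.71940595, -970.38281168,  702.22750184]), 'rotation': array([ 0.47339322, -0.02792997, -0.04617023,  0.87919684])}
tray [([614, -16, 6], 0.95), ([496, 380, 41], 0.68)]
round_pad [([554, -92, 12], 0.81)]
square_pad [([579, 74, 12], 0.9)]
filter_cap [([570, 76, 41], 0.76)]
dish [([416, 166, 16], 0.81), ([382, 381, 16], 0.76), ([534, 233, 12], 0.75), ([418, 287, 16], 0.74)]
dropper_bottle [([495, 383, 39], 0.6), ([615, -18, 6], 0.37)]
glass_beaker [([502, -384, 47], 0.84), ([572, 78, 41], 0.27)]
sample_bottle [([430, -298, 63], 0.95), ([553, -96, 12], 0.28)]
plain_cap [([616, 261, 30], 0.77)]
cylinder [([623, -299, 72], 0.72)]
```

View pics/top0.png

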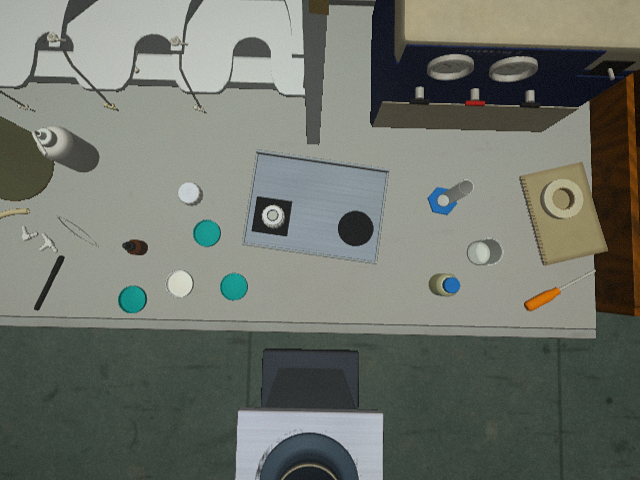

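View pics/side0.png

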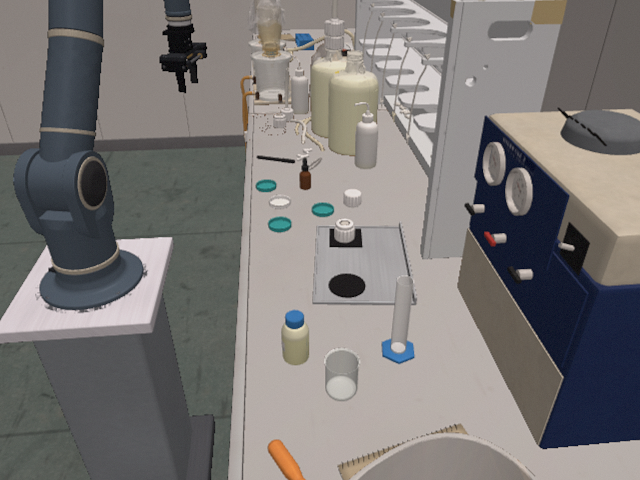

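The dish candidates in the top picture are teal at (207,233), (132,299) and (234,286), and white at (180,284). The white one fits the description. I'll confirm it in a crop, with projected model outlines drawn over each object.

```bash
cat > h.py <<'E'
from cell import *
import numpy as np, cv2
from scipy.spatial.transform import Rotation as R
def proj(c,P):
    m=camera_model(c);q=R.from_quat(m['rotation']).inv().apply(np.atleast_2d(P)-m['position'])*[1,-1,-1]
    p=q@m['camera_matrix'].T;return p[:,:2]/p[:,2:]
def unproj(c,uv,z):
    m=camera_model(c);d=np.c_[np.atleast_2d(uv),np.ones(len(np.atleast_2d(uv)))]@np.linalg.inv(m['camera_matrix']).T
    d=R.from_quat(m['rotation']).apply(d*[1,-1,-1]);return m['position']+d*((z-m['position'][2])/d[:,2:])
def circ(x,y,r,z):
    a=np.linspace(0,2*np.pi,60);return np.c_[x+r*np.cos(a),y+r*np.sin(a),0*a+z]
def crop(c,im,x,y,z,rings,S=6,w=260,h=260):
    """crop round (x,y,z), rings=[(r,z)] drawn"""
    u=proj(c,[x,y,z])[0];a=np.array([u[0]-w/2/S,u[1]-h/2/S])
    M=np.array([[S,0,-S*a[0]],[0,S,-S*a[1]]])
    o=cv2.warpAffine(im,M,(w,h),flags=cv2.INTER_CUBIC)
    for i,(r,zz) in enumerate(rings):
        p=(proj(c,circ(x,y,r,zz))-a+.0)*S
        cv2.polylines(o,[p.astype(int)],True,[(255,0,0),(255,0,255),(0,255,0)][i%3],1)
    return o
RINGS=dict(filter_cap=[(25,10),(25,44),(21.5,54)],dish=[(30,0),(30,14)],dropper_bottle=[(16.5,0),(16.5,55),(6,94)],
  glass_beaker=[(28,0),(29.5,71)],sample_bottle=[(24.5,0),(24.5,65),(17,98)])
def sheet(est,fn,S=4):
    ims={c:grab_frame(c) for c in('top','side')}
    rows=[np.hstack([crop(c,ims[c],*est[n],RINGS[n][-1][1]/2,RINGS[n],S,160,240) for n in est]) for c in ims]
    cv2.imwrite(fn,np.vstack(rows)[:,:,::-1]);return ims
E
python3 - <<'E'
from h import *
est=dict(filter_cap=(572,85),dish=(424,292),dropper_bottle=(500,385),glass_beaker=(507,-384),sample_bottle=(436,-284))
ims=sheet(est,'pics/s1.png')
g=cv2.cvtColor(ims['top'],cv2.COLOR_RGB2GRAY)
lab=(g<45).astype(np.uint8)
n,l,st,ce=cv2.connectedComponentsWithStats(lab)
for i in range(1,n):
    if 230<ce[i][0]<380 and 180<ce[i][1]<250 and st[i][4]>100:
        cs,_=cv2.findContours((l==i).astype(np.uint8),cv2.RETR_EXTERNAL,cv2.CHAIN_APPROX_NONE)
        w=unproj('top',cs[0][:,0].astype(float),10)[:,:2]
        r=cv2.minAreaRect(w.astype(np.float32));h=cv2.convexHull(w.astype(np.float32));M=cv2.moments(h)
        print(st[i],r,M['m10']/M['m00'],M['m01']/M['m00'])
# tray blob
hsv=ims['top'].astype(int);b=((hsv[:,:,2]-hsv[:,:,0])>12).astype(np.uint8);
n,l,st,ce=cv2.connectedComponentsWithStats(b);i=l[240,310];print(st[i])
cs,_=cv2.findContours((l==i).astype(np.uint8),cv2.RETR_EXTERNAL,cv2.CHAIN_APPROX_NONE)
r=cv2.minAreaRect(unproj('top',cs[0][:,0].astype(float),8)[:,:2].astype(np.float32));print(r)
E
```

```text
[252 197  40  39 737] ((575.5228271484375, 98.66024780273438), (78.61101531982422, 77.55501556396484), 83.19488525390625) 575.5881302118767 98.70144458241745
[338 212  35  34 926] ((551.781005859375, -89.363525390625), (74.42281341552734, 76.46581268310547), 1.3264421224594116) 552.3357810474885 -89.47699074734196
[ 245  154  141  108 9346]
((598.0974731445312, -0.280609130859375), (299.76116943359375, 205.8040771484375), 83.01972961425781)
```

View pics/s1.png

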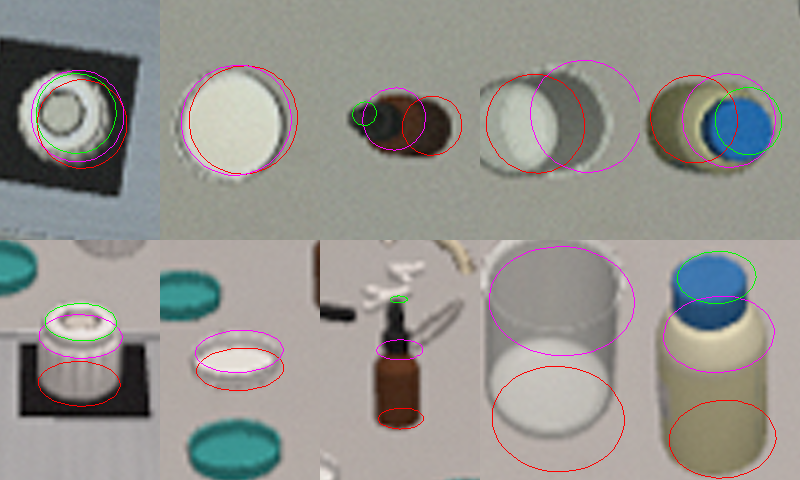

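The crop confirms that the white disc, top picture (180,284), is the dish. The outlines are a few mm off, so I'll correct them. I'll also measure the pads in the side view.

Run:
```python
from h import *
est=dict(filter_cap=(571,91),dish=(422,293),dropper_bottle=(499,386),glass_beaker=(502,-367),sample_bottle=(431,-281))
ims=sheet(est,'pics/s2.png')
g=cv2.cvtColor(ims['side'],cv2.COLOR_RGB2GRAY)
n,l,st,ce=cv2.connectedComponentsWithStats((g<60).astype(np.uint8))
for i in range(1,n):
    if 310<ce[i][0]<390 and 225<ce[i][1]<310 and st[i][4]>100:
        cs,_=cv2.findContours((l==i).astype(np.uint8),cv2.RETR_EXTERNAL,cv2.CHAIN_APPROX_NONE)
        w=unproj('side',cs[0][:,0].astype(float),10)[:,:2]
        r=cv2.minAreaRect(w.astype(np.float32));M=cv2.moments(cv2.convexHull(w.astype(np.float32)))
        print(st[i],r,M['m10']/M['m00'],M['m01']/M['m00'])
o=get_obs();print(R.from_quat(o['orientation']).as_matrix().round(3),o['joint_pos'].round(2) if hasattr(o['joint_pos'],'round') else o['joint_pos'])
def Q(yaw):return (R.from_euler('z',yaw)*R.from_quat([1,0,0,0])).as_quat()
for p in est.values():
  for yaw in np.radians([-90,-60,-30,0,30,60,90]):
    j=solve_ik([*p,150],Q(yaw)); print(p,round(yaw,2),None if j is None else np.round(j,2))
```

```text
[330 229  32  18 293] ((575.6092529296875, 89.78462982177734), (77.29727935791016, 75.8219985961914), 83.89403533935547) 575.5482204283663 89.87378827993331
[329 274  36  23 662] ((552.6787719726562, -96.69009399414062), (76.40080261230469, 75.76148223876953), 84.19881439208984) 552.6492797991897 -97.23196030470584
[[-0.969  0.245 -0.   ]
 [ 0.245  0.969  0.   ]
 [ 0.     0.    -1.   ]] [-1.35  0.47 -0.05  1.53  0.02  1.14 -0.08]
(571, 91) -1.57 [ 0.57  0.71 -1.18  1.82  0.73  1.13  2.28]
(571, 91) -1.05 [-0.99  0.65  1.11  1.9  -0.69  1.03 -2.2 ]
(571, 91) -0.52 [-0.99  0.65  1.11  1.9  -0.69  1.03 -1.68]
(571, 91) 0.0 [-0.78  0.49  0.74  1.89 -0.41  0.92 -1.41]
(571, 91) 0.52 [-0.71  0.46  0.63  1.89 -0.34  0.9  -0.95]
(571, 91) 1.05 [-0.67  0.45  0.58  1.89 -0.31  0.89 -0.46]
(571, 91) 1.57 [-0.62  0.44  0.52  1.88 -0.28  0.89  0.03]
(422, 293) -1.57 [-0.48  0.33 -0.26  2.    0.11  0.83  2.35]
(422, 293) -1.05 [ 0.18  0.59 -1.17  1.96  0.65  1.03  2.38]
(422, 293) -0.52 [-1.52  0.53  1.12  2.05 -0.59  0.94 -2.17]
(422, 293) 0.0 [-1.19  0.35  0.63  2.03 -0.28  0.84 -1.98]
(422, 293
[... 750 characters left out ...]
.11  1.8  -0.73  1.1  -0.88]
(502, -367) 0.0 [-0.16  0.73  1.11  1.8  -0.73  1.1  -0.35]
(502, -367) 0.52 [-0.16  0.73  1.11  1.8  -0.73  1.1   0.17]
(502, -367) 1.05 [-0.16  0.73  1.11  1.8  -0.73  1.1   0.69]
(502, -367) 1.57 [-0.06  0.63  0.92  1.79 -0.58  1.02  1.08]
(431, -281) -1.57 [-0.33  0.53  1.12  2.05 -0.6   0.94 -2.03]
(431, -281) -1.05 [-0.33  0.53  1.12  2.05 -0.6   0.94 -1.51]
(431, -281) -0.52 [-0.22  0.43  0.92  2.04 -0.45  0.88 -1.14]
(431, -281) 0.0 [-0.22  0.43  0.92  2.04 -0.45  0.88 -0.61]
(431, -281) 0.52 [-0.22  0.43  0.92  2.04 -0.45  0.88 -0.09]
(431, -281) 1.05 [-0.22  0.43  0.92  2.04 -0.45  0.88  0.43]
(431, -281) 1.57 [-0.22  0.43  0.92  2.04 -0.45  0.88  0.96]
```

View pics/s2.png

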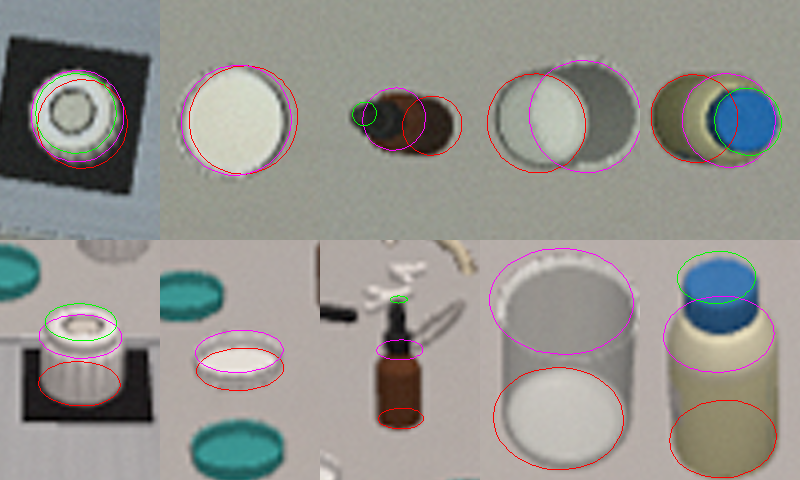

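The outlines now match to about 2 mm. Tray: origin about (564, 2), yaw about -0.122, square pad on the left. The pads measure 189.7 mm apart, against a nominal 190. Next I'll move the filter cap and check the rack panel's position.

```bash
cat >> h.py <<'E'
O=np.array([564.,2.]);YAW=-.122;X=np.array([np.cos(YAW),np.sin(YAW)]);Y=np.array([-X[1],X[0]])
SQ=O+95*Y;RD=O-95*Y;BT=O+80*X
Qt=(R.from_euler('z',YAW+np.pi)*R.from_quat([1,0,0,0])).as_quat()
def st(s):
    o=get_obs();print(s,'t%.1f'%o['t'],'op%.1f'%o['opening'],'F%.1f'%o['grasp_force'],np.round(o['eef_pos'],1),np.round(o['contact_force'],1),np.round(o['joint_pos'],2))
def pick(xy,base,dz,N,opn=87,zt=230):
    command_gripper(opn)
    move_straight([*xy,zt],Qt,rate=300); move_straight([*xy,base+dz+45],rate=200); move_straight([*xy,base+dz],rate=70)
    command_gripper(5,N); st('grip')
    move_straight([*xy,base+dz+15],rate=60); move_straight([*xy,zt],rate=200); st('lift')
def place(xy,base,dz,opn,zt=230,via=None):
    if via: move_straight([*via,zt],rate=250)
    move_straight([*xy,zt],rate=250); move_straight([*xy,base+dz+30],rate=180); move_straight([*xy,base+dz+1],rate=40)
    st('down'); wait(.2); command_gripper(opn); wait(.2)
    move_straight([*xy,base+dz+60],rate=80); move_straight([*xy,zt],rate=250); st('away')
E
python3 - <<'E'
from h import *
print('panel',unproj('top',[[307,144],[320,144]],0).round(),unproj('side',[[425,258],[452,258]],0).round(), 'instr',unproj('top',[[374,124]],0).round())
print(SQ,RD,BT)
move_ptp([125,510,260],get_obs()['orientation']);j=list(get_obs()['joint_pos']);print(np.round(j,2))
j[0]+=1.15;j[6]+=1.2;movej(j);st('rot')
q=solve_ik([571,91,230],Qt);print(np.round(q,2))
E
```

```text
panel [[745.  23.   0.]
 [746.  -7.   0.]] [[752.  -2.   0.]
 [815.  -9.  -0.]] instr [[ 797. -131.    0.]]
[575.56127046  96.29388647] [552.43872954 -92.29388647] [643.40537808  -7.73580671]
[-1.35  0.21 -0.07  1.86  0.02  1.07 -0.1 ]
rot t4.0 op86.9 F0.0 [516.7  95.7 260.7] [0.4 0.2 0.9] [-0.2   0.21 -0.07  1.86  0.02  1.07  1.1 ]
[-0.18  0.32 -0.06  1.78  0.02  1.04  1.2 ]
```

Run:
```python
from h import *
pick((571,91),10,20,12); place(O,4,20,70)
pick((422,293),0,19,8);
```

```text
grip t7.0 op49.9 F12.0 [571.   91.1  30.1] [0.5 0.9 0.3] [-0.19  0.57 -0.06  1.93  0.05  0.64  1.17]
lift t8.5 op49.5 F12.0 [570.1  90.8 228.7] [ 0.1 -0.1 -1.3] [-0.18  0.32 -0.07  1.78  0.02  1.04  1.19]
down t11.0 op49.7 F12.0 [564.1   2.   25. ] [ 0.3  0.1 -0.3] [-0.06  0.56 -0.03  1.97  0.03  0.61  1.35]
away t13.7 op69.8 F0.0 [562.9   1.9 228.4] [ 0.4 -1.  -0.7] [-0.05  0.3  -0.03  1.81  0.01  1.03  1.36]
grip t18.0 op54.4 F8.0 [422.1 293.1  19.1] [-0.2 -0.1  0.7] [-0.55  0.53 -0.17  2.08  0.17  0.55  0.61]
lift t19.6 op55.2 F8.0 [421.3 292.4 228.8] [-0.4  0.1 -0.4] [-0.5   0.23 -0.22  1.91  0.06  1.01  0.7 ]
```

Run:
```python
from h import *
place(RD,10,19,75)
move_straight([480,250,230],rate=300)
RINGS['filter_cap']=[(25,4),(25,38),(21.5,48)];RINGS['dish']=[(40,10),(30,24)]
RINGS['square']=[(40,10),(56.5,10)]
sheet(dict(filter_cap=tuple(O),dish=tuple(RD),square=tuple(SQ),dropper_bottle=(499,386)),'pics/s3.png')
```

```text
down t23.3 op54.9 F8.0 [552.6 -92.3  30. ] [-0.3 -0.4 -0.4] [ 0.08  0.55  0.02  1.98 -0.02  0.61  1.55]
away t26.0 op75.0 F0.0 [551.4 -92.2 228.5] [-0.4 -0.  -0. ] [ 0.07  0.29  0.03  1.83 -0.01  1.03  1.55]
```

View pics/s3.png

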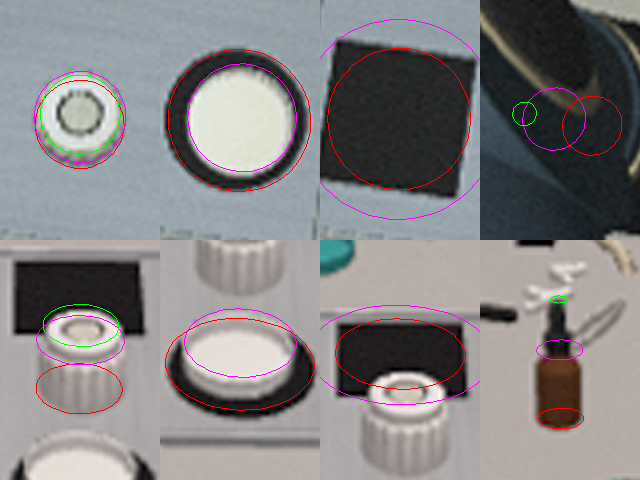

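The cap and dish sit within about 2 mm of target. In the top crop, the dish centre is at (241,119) and the pad centre at (238,119). The dropper is next.

Run:
```python
from h import *
pick((499,387),0,35,12,opn=80); place(RD,22,35,60)
pick((431,-281),0,45,20); place(BT,4,45,72)
```

```text
grip t31.0 op32.8 F12.0 [499.  387.1  35. ] [-1.1  0.2 -0.5] [-0.61  0.63 -0.16  1.8   0.14  0.72  0.6 ]
lift t32.4 op32.7 F12.0 [498.3 386.4 228.5] [-0.3 -0.3 -0. ] [-0.59  0.41 -0.19  1.65  0.08  1.09  0.65]
down t36.3 op32.5 F12.0 [552.6 -92.3  58.1] [-0.1  0.5 -1.2] [ 0.09  0.51  0.    1.97 -0.    0.67  1.54]
away t39.0 op59.9 F0.0 [552.  -92.2 229.6] [-0.1 -0.6 -0.9] [ 0.08  0.29  0.01  1.82 -0.    1.03  1.54]
grip t43.0 op48.5 F20.0 [ 431.  -281.    45.1] [-0.2  0.4  1. ] [ 0.42  0.48  0.1   2.08 -0.08  0.59  2.02]
lift t44.4 op48.6 F20.0 [ 430.2 -280.5  228.8] [-0.1 -0.1 -1.6] [ 0.38  0.22  0.13  1.93 -0.03  1.    1.98]
down t47.8 op48.9 F20.0 [643.6  -7.8  50.1] [-0.1  0.1 -1.3] [-0.05  0.62 -0.01  1.77  0.01  0.75  1.39]
away t50.5 op71.8 F0.0 [642.8  -7.8 229.2] [-0.7  0.2 -0.7] [-0.05  0.42 -0.01  1.63  0.    1.09  1.39]
```

Run:
```python
from h import *
move_straight([470,-200,230],rate=300)
pick((502,-367),0,42,15); place(SQ,10,42,80,via=(470,-230))
move_straight([440,250,260],rate=300)
RINGS.update(filter_cap=[(25,4),(25,38),(21.5,48)],dish=[(40,10),(30,24)],dropper_bottle=[(16.5,22),(16.5,77),(6,116)],
 glass_beaker=[(28,10),(29.5,81)],sample_bottle=[(24.5,4),(24.5,69),(17,102)])
s=sheet(dict(filter_cap=tuple(O),dish=tuple(RD),dropper_bottle=tuple(RD),glass_beaker=tuple(SQ),sample_bottle=tuple(BT)),'pics/s4.png')
cv2.imwrite('pics/top4.png',s['top'][:,:,::-1])
```

```text
grip t55.1 op57.8 F15.0 [ 502.1 -367.1   42.1] [ 0.3 -0.7  1.3] [ 0.48  0.61  0.12  1.83 -0.1   0.71  2.1 ]
lift t56.5 op57.8 F15.0 [ 501.3 -366.4  228.5] [-0.2 -0.8 -1.2] [ 0.45  0.39  0.15  1.69 -0.06  1.07  2.07]
down t60.6 op57.5 F15.0 [575.7  96.4  53.1] [ 0.5 -0.  -0.6] [-0.19  0.54 -0.07  1.91  0.06  0.69  1.16]
away t63.2 op80.0 F0.0 [574.9  96.2 229.2] [ 1.   0.1 -0.6] [-0.18  0.33 -0.08  1.77  0.03  1.05  1.18]
```

View pics/s4.png

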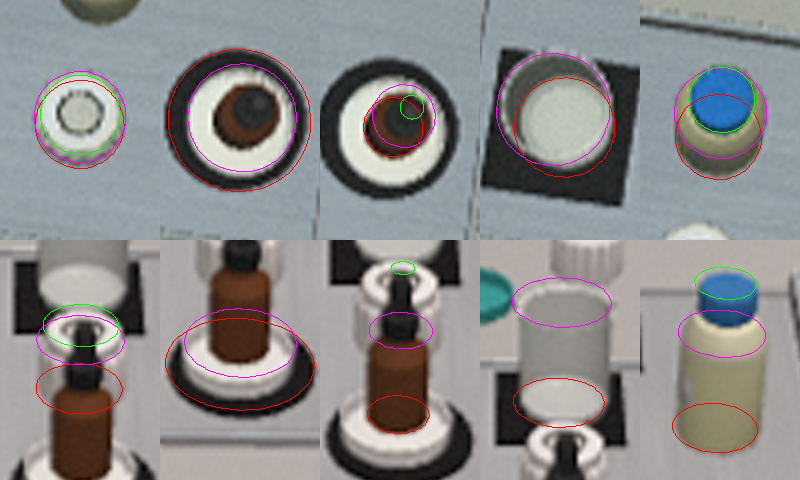

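View pics/top4.png

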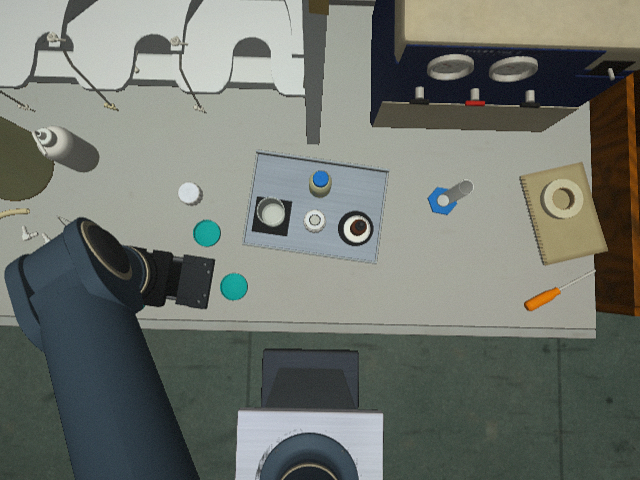

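All five match their target outlines to within a few mm. In the last top picture the beaker is at (271,212), the cap at (314,220), the dish with the dropper at (356,228) and the sample bottle at (320,182). The plain cap (190,193) and the cylinder (441,200) haven't moved, so I'm handing in.

```bash
python3 -c "
from cell import *
print(job_done())"
```

```text
the job is handed in; nothing more can be done
None
```

I handed the job in after about 65 s of the 138 s allowed: in the last pictures all five items stood upright within a few mm of their targets and both bystanders were where they started; no verdict was returned.

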